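# Set the press stroke dial and store it

### The arm

A 6-joint arm with a two-finger parallel gripper is mounted at the origin on the work surface. World frame = base frame: x ahead of the robot, y to its left, z up, the work surface at z = 0. Lengths are in m, angles in rad, forces in N, time in s.
With the tool pointing down it reaches from about 0.35 to 0.725 m from the base axis. Payload 4.3 kg.
Tool frame: the origin (TCP) lies midway between the tips of the shut fingers; the grasp point (between the pads) lies 19 mm behind it; z points along the fingers, y is the line along which they close (so a half turn about z gives the same grasp; the last joint's range is limited). The gripper opens to 85 mm and grips with 20 to 120 N. Pads are 22 mm wide; open, the fingers measure 114 mm over their backs; the gripper's body (76 mm by 85 mm) begins 54 mm behind the grasp point. The pads swing forward as they close: fully open they stand 13 mm farther back than shut.
Start: joints at [1.021, 0.377, 0.081, 1.274, 0, 1.46], TCP at [0.245, 0.52, 0.231] pointing down, gripper open.
Joint ranges: [-2.72, 2.72], [-0.84, 1.66], [-1.02, 1.22], [-1.77, 2.12], [-1.37, 1.28], [-3.14, 3.14]. Speed limits (rad/s): [2.57, 2.57, 3.14, 3.14, 3.14, 3.14].

### API

Orientations are given as a rotation vector (axis times angle).
In Python, from cell import bot gives the robot as it stands. The module is installed in compiled form; this text tells all that it offers.
- The arm moves only by the tool move_arm, never from a script. Its argument "commands" is a list of rows, each a list of 3 entries, a list of its own where there are three numbers: the turn, a rotation vector about the tool's x, y, z in rad, then the shift along the tool's x, y, z in m, then the opening, from 0 (shut) to 1 (fully open). A call has 1 to 10 rows; each row shifts and turns the commanded pose from where the row before left it, along the tool's axes as they then stand; what a row does not reach is not made up. A row lasts 1/10 s, in which the tool goes at most 50 mm and 8.59 degrees, less where a joint would pass 70% of its speed; a pose out of reach is approached as far as the arm can. A call is refused whole if a number of a shift passes 0.05 or a number of a turn 0.15, either way. A call with a gripper value outside its range is refused whole. The fingers move at their own pace and stop on an object; the grip force is fixed at half the most. Time passes only in rows, so rows that do not move let the fingers close. It gives the time, the measured TCP pose, the force, the opening and the grip force at its end, in the units of the state.
- bot.state(): the state, without advancing time (a new reading comes with each control period).
- bot.read_camera(name): name is "scene" or "top" or "wrist"; returns a dict with "pixels" (400x640x3 uint8, red, green, blue), "camera_matrix" (3x3 intrinsics, pixels), "extrinsics" (4x4, takes a point from camera to world coordinates); the wrist camera has in their place "T_tool_cam" (4x4, takes a point from camera to tool coordinates, whose origin is the TCP and whose axes are the flange's). Camera axes: x right, y down, z forward; pixel columns grow to the right and rows downward; lengths in m; the calibration is good to about 2 mm. A picture is of the moment at which its call begins: read the wrist's pose just before it. There is no depth.
- bot.sign_off(): hands the job in; it is judged then, once.
The state is a dict: "clock": time; "joints": joint angles; "dq": joint speeds; "joint_efforts": joint torques, N m; "eef_pos": TCP position; "orientation": TCP orientation; "wrist_force": force on the tool from outside, world axes, zero at the start; "wrist_torque": the same for the moment, N m; "opening": finger opening in m; "grip_force": force on a finger pad.
Only numpy, scipy, OpenCV 4.12 (cv2) and the standard library are available. Lean on these libraries where they do the work, as an engineer would, in place of code of your own. Each camera call takes 0.05 s, during which the arm holds its last target. There are 200 camera calls.

### The job

Push the black finger lug round with a fingertip, without pinching it, until the dial's red index mark lines up with the green line on the white scale ring. With the dial set, press the green button fully down to store the setting and let it come back up. Do not press the button before the dial is set, and leave the tools and parts lying around where they are.

Things in the scene. Friction and masses are not known exactly. Their poses are not given: they have to be found in the camera images.
- dial_centre (a point): Centre of the dial, on its upright axis, at the height of the dial disc's upper face (36 mm above the table). The aluminium disc is 130 mm across, 6 mm thick; it lies on a white scale ring, 180 mm across with its upper face 30 mm above the table, on a fixed grey housing. A 28 mm wide hub cap stands 6 mm above the disc's middle.
- dial (a joint): Angle of the dial in rad relative to its housing, growing anticlockwise seen from above (its zero means nothing). It can turn at least 5 rad either way from its start, with steady friction: about 2.5 N on the lug moves it; it stays where it is left, does not spring back and hardly coasts.
- index_mark (a point): The dial's red index mark (6 mm wide, at the disc's edge): point on its line, 68 mm from the dial's axis, 36 mm above the table; it turns with the dial. The black finger lug stands on the disc on the same radius, from 30 to 56 mm from the axis; it is 18 mm thick across that radius, with upright flat sides and a red stripe on top, and reaches from 36 to 66 mm above the table.
- target_line (a point): The green target line on the white scale ring (6 mm wide, 24 mm long, radial; all the other lines are thin and black): point on its line, 68 mm from the dial's axis, 36 mm above the table, so the index mark point coincides with it when the dial is set. It may lie anywhere round the ring; fixed during a run.
- lug_left: Half of the black lug: the half whose outer side faces anticlockwise (seen from above). Push this side to turn the dial clockwise. 26 x 9 x 30 mm; origin at its underside centre, 43 mm from the axis, x pointing radially outward.
- lug_right: The other half of the lug: its outer side faces clockwise (seen from above). Push this side to turn the dial anticlockwise. Same size and origin. Pressing on both halves at once counts as pinching.
- store (a joint): Travel of the green button in m: 0 up, 0.006 fully down. A spring brings it back; about 4 N holds it fully down.
- store_top (a point): Centre of the top face of the green round button, 40 mm across, which faces up on a fixed white box 80 x 80 x 40 mm. It is pressed straight down.
- hexkit: Bystander, loose: green hex-key holder with steel keys, about 105 x 55 x 20 mm, lying flat. Origin at or near its underside centre. Leave alone.
- tweezers: Bystander, loose: flat steel tweezers, about 115 x 18 x 6 mm. Origin at or near its underside centre. Leave alone.
- bushing: Bystander, loose: brass bushing standing on end, 28 mm across, 22 mm high, in the strip between the dial and the button box. Origin at or near its underside centre. Leave alone.
- gauge_block: Bystander, loose: steel block 35 x 60 x 25 mm, beyond the work. Origin at or near its underside centre. Leave alone.
- screw_jar: Bystander, loose: clear jar with blue cap, 56 mm across, 70 mm high. Origin at or near its underside centre. Leave alone.
- screwdriver: Bystander, loose: screwdriver 180 mm long, lying flat. Origin at or near its underside centre. Leave alone.
There are look-alikes about, which are no part of the job. Of the things shaped like the part that bears store, the white one is meant.

How it is judged:
By the outcome, as a careful person would: the job done as asked, in the order asked, and still so for the second after the job is handed in, with the robot touching nothing.
It also fails if it takes over 51 s, if anything falls off the work surface, if the arm or the gripper's body presses on something with over 40 N, if the wrist force passes 120 N, or if a joint passes its speed limit or range.

## Working session

There is one attempt and no reset: what is moved stays moved. The work goes in short steps, Python scripts to look and compute and a tool call to move; the robot and the scene stay as the last step left them, time stands still between calls to the robot, and variables do not carry over. Pictures are saved under pics/ and viewed, at most 10 in all, crops included, and the job is handed in when it is done.

Besides the shell and the picture viewer there is one more tool, called after ">>>" as name(argument=value, ...), one argument or row to a line, values as JSON. move_arm: Moves the arm, as the interface text tells. Its arguments: {"type":"object","properties":{"commands":{"type":"array"}},"required":["commands"]}

```bash
mkdir -p pics; cat > h.py <<'E'
import numpy as np, cv2
from cell import bot
def cam(n):
    s=bot.state(); r=bot.read_camera(n); K=np.array(r["camera_matrix"])
    if n=="wrist":
        T=np.eye(4); T[:3,:3]=cv2.Rodrigues(np.array(s["orientation"],float))[0]; T[:3,3]=s["eef_pos"]
        E=T@np.array(r["T_tool_cam"])
    else: E=np.array(r["extrinsics"])
    return np.array(r["pixels"]),K,E
def ray(uv,K,E,z):
    d=E[:3,:3]@np.linalg.solve(K,[uv[0],uv[1],1]); o=E[:3,3]
    return o+d*(z-o[2])/d[2]
def proj(p,K,E):
    c=E[:3,:3].T@(np.array(p)-E[:3,3]); q=K@c; return q[:2]/q[2]
def save(im,f): cv2.imwrite(f,cv2.cvtColor(im,cv2.COLOR_RGB2BGR))
def blobs(im,lo,hi,amin=15):
    m=cv2.inRange(cv2.cvtColor(im,cv2.COLOR_RGB2HSV),lo,hi)
    n,l,st,c=cv2.connectedComponentsWithStats(m)
    return [(c[i].round(1).tolist(),st[i].tolist()) for i in range(1,n) if st[i,4]>=amin]
E
python3 - <<'E'
from h import *
s=bot.state(); print({k:np.round(v,3).tolist() for k,v in s.items()})
for n in("top","scene"):
    im,K,E=cam(n); save(im,f"pics/{n}0.png"); np.savez(n,im=im,K=K,E=E); print(n,E[:3,3])
    print("green",blobs(im,(40,80,50),(85,255,255)));print("red",blobs(im,(0,130,80),(8,255,255)),blobs(im,(172,130,80),(180,255,255)))
E
```

```text
{'clock': 0.0, 'joints': [1.021, 0.378, 0.08, 1.274, -0.0, 1.461], 'dq': [0.0, -0.001, -0.001, 0.001, -0.001, 0.001], 'joint_efforts': [0.0, -46.36, 26.988, 0.021, 0.0, -0.0], 'eef_pos': [0.244, 0.52, 0.23], 'orientation': [-0.685, -3.065, 0.003], 'wrist_force': [-0.405, 0.393, 0.714], 'wrist_torque': [-0.013, -0.008, 0.013], 'grip_force': 0.0, 'opening': 0.085}
top [0.45254532 0.01950087 1.37674012]
green [([317.9, 35.8], [0, 0, 640, 77, 45659]), ([401.8, 168.0], [395, 162, 14, 13, 150]), ([188.6, 208.6], [176, 196, 26, 26, 414]), ([397.0, 220.6], [390, 214, 15, 14, 165]), ([372.4, 268.3], [366, 262, 13, 13, 128])]
red [([267.8, 178.1], [266, 175, 5, 8, 25]), ([431.5, 258.4], [428, 244, 9, 31, 241])] []
scene [1.00580511 0.19961487 0.85076064]
green [([320.2, 140.8], [314, 136, 14, 11, 120]), ([273.1, 167.3], [266, 162, 15, 12, 146]), ([237.3, 209.3], [230, 203, 16, 14, 182]), ([5.2, 251.1], [0, 239, 17, 27, 243]), ([89.1, 347.9], [0, 254, 269, 146, 20652]), ([498.5, 281.8], [483, 268, 31, 29, 653]), ([429.0, 277.5], [425, 274, 9, 8, 20])]
red [([261.5, 136.0], [251, 125, 22, 23, 168]), ([390.2, 261.7], [386, 258, 9, 8, 35])] []
```

View pics/top0.png

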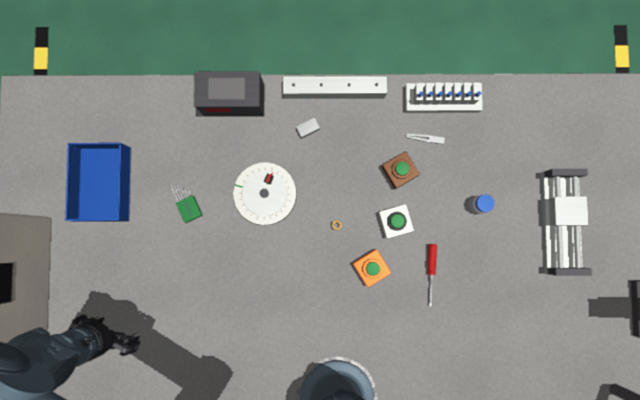

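View pics/scene0.png

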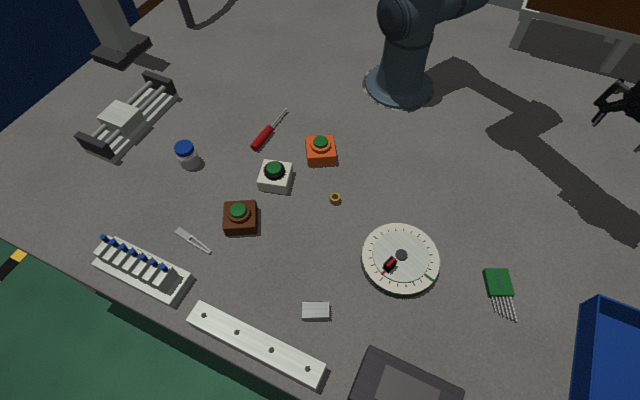

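Top view: dial at (264,194), lug and red mark at about (268,178), green line at about (238,186). Button boxes that could be confused: brown (402,168), white (397,221), orange (372,268). By the description I choose white. Other green things are the hex kit (189,209) and the floor. I'll check the choice in one close crop and measure.

```bash
python3 - <<'E'
from h import *
d=np.load("top.npz");im,K,E=d["im"],d["K"],d["E"]
c=im[150:240,225:425]; save(cv2.resize(c,None,fx=4,fy=4,interpolation=cv2.INTER_CUBIC),"pics/crop1.png")
hsv=cv2.cvtColor(im,cv2.COLOR_RGB2HSV)
def cen(lo,hi,x0,y0,x1,y1):
    m=cv2.inRange(hsv[y0:y1,x0:x1],lo,hi); ys,xs=np.nonzero(m); return np.array([xs.mean()+x0,ys.mean()+y0]),len(xs)
# dial centre: white ring
m=((hsv[...,2]>150)&(hsv[...,1]<60)).astype(np.uint8); m[:150]=0;m[240:]=0;m[:,:225]=0;m[:,310:]=0
cs,_=cv2.findContours(m,0,2); cc=max(cs,key=cv2.contourArea); e=cv2.fitEllipse(cv2.convexHull(cc)); print(e)
D=ray(e[0],K,E,.030); print("dial",D)
g,n=cen((40,60,40),(85,255,255),230,175,245,195); G=ray(g,K,E,.030); print("green",g,n,G)
r=np.array([267.8,178.1]); R=ray(r,K,E,.066); print("stripe",R)
f=lambda p:(np.linalg.norm((p-D)[:2]),np.degrees(np.arctan2(*(p-D)[1::-1])))
print(f(G),f(R))
print("btn",ray([397,220.6],K,E,.05),"bush",ray([336,225],K,E,.022))
d=np.load("scene.npz");K,E=d["K"],d["E"]
print("scene btn",[ray([273.1,167.3],K,E,z) for z in(.04,.05,.06)],"green",f(ray([429,277.5],K,E,.030)),"red",f(ray([390.2,261.7],K,E,.066)))
E
```

```text
((271.69525146484375, 195.842529296875), (106.22473907470703, 136.36712646484375), 84.78884887695312)
dial [0.57945687 0.18255813 0.03      ]
green [237.66666667 185.33333333] 9 [0.61043455 0.28079633 0.03      ]
stripe [0.62623905 0.18928286 0.066     ]
(np.float64(0.10300660287331755), np.float64(72.49825213993049)) (np.float64(0.04726303047320599), np.float64(8.179985409063462))
btn [ 0.50523098 -0.17499758  0.05      ] bush [ 0.49460404 -0.00244813  0.022     ]
scene btn [array([ 0.4920835 , -0.18111904,  0.04      ]), array([ 0.49841979, -0.17642303,  0.05      ]), array([ 0.50475608, -0.17172702,  0.06      ])] green (np.float64(0.1038191854309489), np.float64(73.80564218365285)) red (np.float64(0.048206634306308865), np.float64(10.06059117386144))
```

View pics/crop1.png

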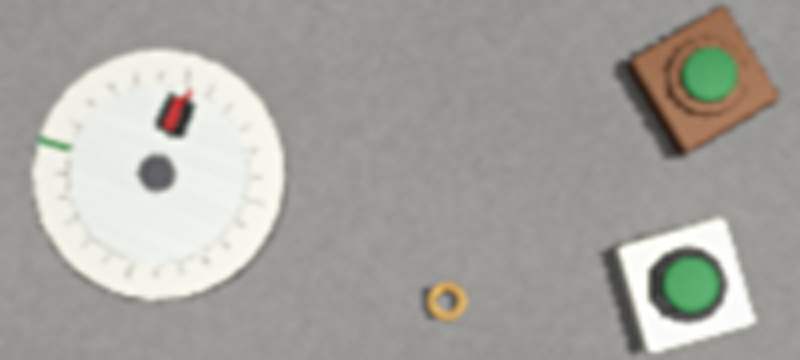

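Crop: dial hub at crop (157,173), i.e. full-image (264,193). The red mark points up and slightly right, and the green line is at left, crop (55,143). The white box with its green button is at crop (690,284), so the choice is confirmed. The ring ellipse fit was spoilt, so I'll use the hub instead.

```bash
python3 - <<'E'
from h import *
d=np.load("top.npz");im,K,E=d["im"],d["K"],d["E"]
hsv=cv2.cvtColor(im,cv2.COLOR_RGB2HSV)
w=hsv[184:203,254:275]; ys,xs=np.nonzero(w[...,2]<150); h=[xs.mean()+254,ys.mean()+184]
D=ray(h,K,E,.042); print("hub",h,len(xs),D)
f=lambda p:(np.round(np.linalg.norm((p-D)[:2]),4),np.round(np.degrees(np.arctan2(*(p-D)[1::-1])),1))
print(f(ray([237.67,185.33],K,E,.03)),f(ray([267.8,178.1],K,E,.066)))
s=np.load("scene.npz");K,E=s["K"],s["E"]
print(f(ray([429,277.5],K,E,.030)),f(ray([390.2,261.7],K,E,.066)))
th=np.radians(-14); r=np.array([np.cos(th),np.sin(th)]);t=np.array([-r[1],r[0]])
P=D[:2]+.043*r-.04*t
st=bot.state(); R=cv2.Rodrigues(np.array(st["orientation"]))[0]
yaw=np.degrees(np.arctan2(R[1,0],R[0,0]));print("start",P,"yaw",yaw,"shift tool",R.T@(np.r_[P,.18]-st["eef_pos"]))
E
```

```text
hub [np.float64(263.6779661016949), np.float64(192.76271186440678)] 59 [0.58728703 0.20403149 0.042     ]
(np.float64(0.0802), np.float64(73.2)) (np.float64(0.0417), np.float64(-20.7))
(np.float64(0.081), np.float64(74.9)) (np.float64(0.0417), np.float64(-18.2))
start [0.61933287 0.15481702] yaw 154.79901581644202 shift tool [-0.49456404 -0.17053779  0.05066   ]
```

>>> move_arm(
  commands=[
    [[0,0,0],[-0.045,-0.0155,0.003],0],
    [[0,0,0],[-0.045,-0.0155,0.003],0],
    [[0,0,0],[-0.045,-0.0155,0.003],0],
    [[0,0,0],[-0.045,-0.0155,0.003],0],
    [[0,0,0],[-0.045,-0.0155,0.003],0],
    [[0,0,0],[-0.045,-0.0155,0.003],0],
    [[0,0,0],[-0.045,-0.0155,0.003],0],
    [[0,0,0],[-0.045,-0.0155,0.003],0],
    [[0,0,0],[-0.045,-0.0155,0.003],0],
    [[0,0,0],[-0.045,-0.0155,0.003],0],
  ],
)

```text
clock: 1.1
eef_pos: [0.5868, 0.1868, 0.2007]
orientation: [-0.685, -3.065, 0.0]
wrist_force: [0.0, 0.5, -0.6]
opening: -0.0001
grip_force: 0.0
```

>>> move_arm(
  commands=[
    [[0,0,0],[-0.045,-0.0155,0],0],
    [[0,0,-0.1],[0,0,0],0],
    [[0,0,0],[0,0,0],0],
  ],
)

```text
clock: 1.4
eef_pos: [0.6205, 0.1539, 0.2001]
orientation: [-0.535, -3.094, 0.0]
wrist_force: [0.1, 0.8, 0.0]
opening: -0.0
grip_force: 0.0
```

```bash
cat >> h.py <<'E'
def togo(P,yaw):
    st=bot.state(); R=cv2.Rodrigues(np.array(st["orientation"],float))[0]; y=np.degrees(np.arctan2(R[1,0],R[0,0]))
    print("pos",np.round(st["eef_pos"],4),"yaw",round(y,1),"F",np.round(st["wrist_force"],1),"t",round(st["clock"],2),
     "shift tool",np.round(R.T@(np.array(P)-st["eef_pos"]),4),"turn z",round(-np.radians((yaw-y+180)%360-180),3), "tilt",R[2,:].round(3))
E
python3 - <<'E'
from h import *
togo([.6195,.155,.18],160.5)
im,K,E=cam("wrist"); save(im,"pics/w1.png"); np.savez("w1",im=im,K=K,E=E)
print("expect hub",proj([.5873,.204,.042],K,E),"tip",proj(bot.state()["eef_pos"],K,E))
E
```

```text
pos [0.6205 0.1539 0.2001] yaw 160.4 F [0.1 0.8 0. ] t 1.4 shift tool [0.0013 0.0007 0.0202] turn z -0.002 tilt [ 0.002 -0.    -1.   ]
expect hub [349.66211995 143.57935027] tip [315.95402632 251.61685207]
```

View pics/w1.png

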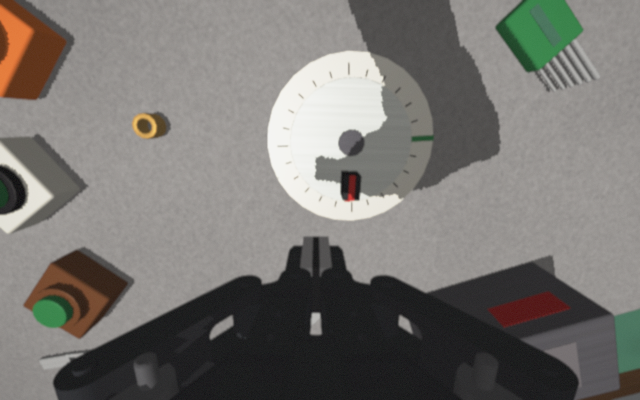

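Wrist view: hub at (351,143), which matches the prediction. The red mark is at (351,197), the green line at (423,139), and the fingertip sits at (316,245) on the clockwise side of the lug. Descending now.

>>> move_arm(
  commands=[
    [[0,0,0],[0.001,0,0.05],0],
    [[0,0,0],[0,0,0.05],0],
    [[0,0,0],[0,0,0.04],0],
    [[0,0,0],[0,0,0.012],0],
    [[0,0,0],[0,0,0],0],
    [[0,0,0],[0,0.008,0],0],
    [[0,0,0],[0,0.003,0],0],
  ],
)

```text
clock: 2.15
eef_pos: [0.6252, 0.1672, 0.0524]
orientation: [0.53, 3.092, 0.002]
wrist_force: [-0.4, -2.8, 0.4]
opening: -0.0002
grip_force: 1.0
```

```bash
python3 - <<'E'
from h import *
togo([.6195,.155,.047],160.5)
im,K,E=cam("wrist"); save(im[100:300,200:500],"pics/w2.png")
E
```

```text
pos [0.6252 0.1672 0.0524] yaw 160.6 F [-0.4 -2.8  0.4] t 2.15 shift tool [ 0.0014 -0.0135  0.0053] turn z 0.001 tilt [-0.005  0.002 -1.   ]
```

View pics/w2.png

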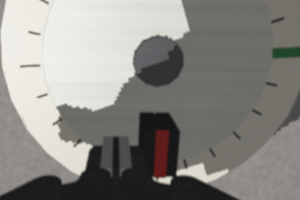

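Contact made: 2.8 N, with the finger against the lug's clockwise side at crop (130,150). Now turning about the dial axis.

>>> move_arm(
  commands=[
    [[0,0,-0.1],[0.001,0.0046,0],0],
    [[0,0,-0.1],[-0.001,0.0046,0],0],
    [[0,0,-0.1],[-0.001,0.0046,0],0],
    [[0,0,-0.1],[-0.002,0.0046,0],0],
    [[0,0,-0.1],[-0.002,0.0046,0],0],
    [[0,0,-0.1],[-0.002,0.0046,0],0],
    [[0,0,-0.1],[-0.002,0.0046,0],0],
    [[0,0,-0.1],[-0.002,0.0046,0],0],
    [[0,0,-0.1],[-0.002,0.0046,0],0],
    [[0,0,-0.1],[-0.002,0.0046,0],0],
  ],
)

```text
clock: 3.2
eef_pos: [0.6357, 0.2136, 0.0519]
orientation: [-1.021, 2.964, -0.003]
wrist_force: [3.5, -0.8, -1.2]
opening: 0.0
grip_force: 1.5
```

```bash
cat > m.py <<'E'
from h import *
D=np.array([.5873,.2040]);
def rel():
    s=bot.state();R=cv2.Rodrigues(np.array(s["orientation"],float))[0];v=np.array(s["eef_pos"])-np.r_[D,.05];print("tool-frame pos rel. dial",np.round(R.T@v,4),"yaw-180",round(np.degrees(np.arctan2(R[1,0],R[0,0]))%360-180,1),"F",np.round(s["wrist_force"],1))
def measure(n,f):
    im,K,E=cam(n); save(im,f"pics/{f}.png"); np.savez(f,im=im,K=K,E=E)
    hsv=cv2.cvtColor(im,cv2.COLOR_RGB2HSV)
    red=cv2.inRange(hsv,(0,130,50),(10,255,255))|cv2.inRange(hsv,(170,130,50),(180,255,255)); grn=cv2.inRange(hsv,(40,70,30),(90,255,255))
    for nm,m,zs in(("red",red,(.036,.066)),("green",grn,(.03,))):
        N,l,st,c=cv2.connectedComponentsWithStats(m)
        for i in range(1,N):
            if st[i,4]<8: continue
            for z in zs:
                p=ray(c[i],K,E,z)[:2]-D
                if np.hypot(*p)<.1: print(n,nm,z,c[i].round(1),st[i,4],"r",np.hypot(*p).round(4),"ang",np.degrees(np.arctan2(p[1],p[0])).round(1))
    return im,K,E
E
python3 - <<'E'
from m import *
rel(); measure("wrist","w3"); measure("top","t3")
E
```

```text
tool-frame pos rel. dial [-0.0441 -0.0223 -0.0016] yaw-180 38.0 F [ 3.5 -0.8 -1.2]
wrist red 0.036 [360.5 260.4] 558 r 0.0579 ang 44.2
wrist red 0.066 [360.5 260.4] 558 r 0.0418 ang 39.4
wrist green 0.03 [422.2 266.8] 220 r 0.0807 ang 73.9
```

>>> move_arm(
  commands=[
    [[0,0,-0.1],[-0.002,0.0045,0],0],
    [[0,0,-0.1],[-0.002,0.0045,0],0],
    [[0,0,-0.1],[-0.002,0.0045,0],0],
    [[0,0,-0.1],[-0.002,0.0045,0],0],
    [[0,0,-0.1],[-0.002,0.0045,0],0],
    [[0,0,0],[0,0,0],0],
  ],
)

```text
clock: 3.9
eef_pos: [0.6236, 0.2361, 0.0513]
orientation: [-1.718, 2.626, -0.002]
wrist_force: [3.2, 0.9, 0.8]
opening: -0.0001
grip_force: 1.1
```

```bash
python3 - <<'E'
from m import *
rel(); im,K,E=measure("wrist","w4"); measure("scene","s4")
save(cv2.resize(im[150:350,250:500],None,fx=3,fy=3,interpolation=2),"pics/w4c.png")
E
```

```text
tool-frame pos rel. dial [-0.044  -0.0204 -0.0011] yaw-180 66.4 F [3.2 0.9 0.8]
wrist red 0.036 [361.  260.8] 564 r 0.0583 ang 74.4
wrist red 0.066 [361.  260.8] 564 r 0.042 ang 70.3
scene red 0.036 [421.6 272.8] 8 r 0.0628 ang 71.2
scene red 0.066 [421.6 272.8] 8 r 0.0669 ang 58.6
scene green 0.03 [428.9 277.3] 22 r 0.0807 ang 75.1
```

View pics/w4c.png

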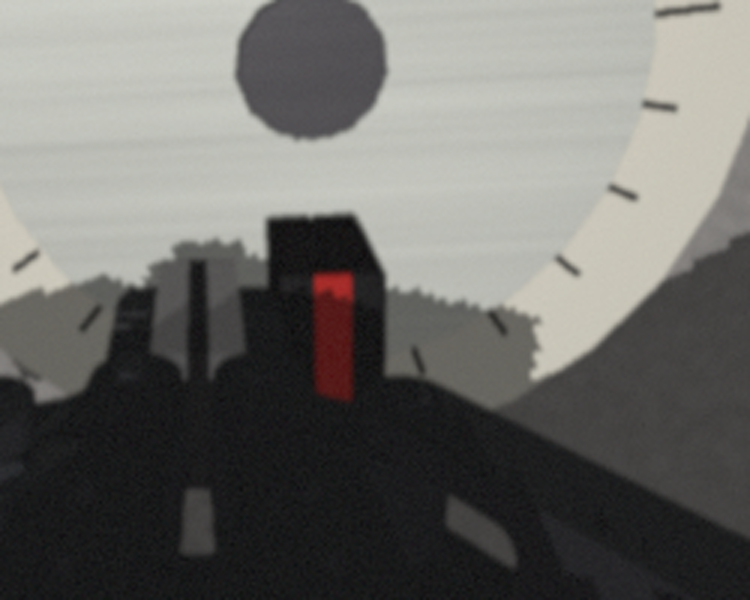

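Crop shows the finger on the lug's clockwise side, the red stripe at crop (335,335), and the index mark hidden by the gripper. About 4° is left. I'll push most of it, then back off and look with a clear view.

>>> move_arm(
  commands=[
    [[0,0,-0.045],[-0.001,0.002,0],0],
    [[0,0,0],[0,0,0],0],
    [[0,0,0],[0,0,0],0],
    [[0,0,0],[0,-0.012,0],0],
    [[0,0,0],[-0.01,-0.02,-0.03],0],
    [[0,0,0],[-0.02,-0.03,-0.03],0],
    [[0,0,0],[-0.02,-0.03,-0.03],0],
    [[0,0,0],[0,0,0],0],
    [[0,0,0],[0,0,0],0],
  ],
)

```text
clock: 4.9
eef_pos: [0.7207, 0.2501, 0.135]
orientation: [1.778, -2.589, -0.001]
wrist_force: [-0.7, -0.2, -1.2]
opening: 0.0003
grip_force: 0.0
```

```bash
python3 - <<'E'
from m import *
rel(); im,K,E=measure("wrist","w5"); measure("top","t5"); measure("scene","s5")
hsv=cv2.cvtColor(im,cv2.COLOR_RGB2HSV)
u=proj([*(D+.065*np.array([.27,.96])),.036],K,E).astype(int); print(u, proj([*D,.042],K,E))
x0,y0=max(u[0]-70,0),max(u[1]-60,0); c=im[y0:y0+110,x0:x0+140]; print(x0,y0)
save(cv2.resize(c,None,fx=5,fy=5,interpolation=2),"pics/w5c.png")
E
```

```text
tool-frame pos rel. dial [-0.0909 -0.1079 -0.0851] yaw-180 69.0 F [-0.7 -0.2 -1.2]
wrist red 0.036 [465.1 152. ] 343 r 0.0508 ang 91.6
wrist red 0.066 [465.1 152. ] 343 r 0.044 ang 73.8
wrist red 0.036 [445.2 171.3] 39 r 0.0635 ang 73.2
wrist red 0.066 [445.2 171.3] 39 r 0.0589 ang 59.9
wrist green 0.03 [442.5 188.5] 131 r 0.0802 ang 74.0
top red 0.036 [250.6 188.3] 14 r 0.0407 ang 70.3
top red 0.066 [250.6 188.3] 14 r 0.0349 ang 72.7
[446 172] [452.7407669   92.26941273]
376 112
```

View pics/w5c.png

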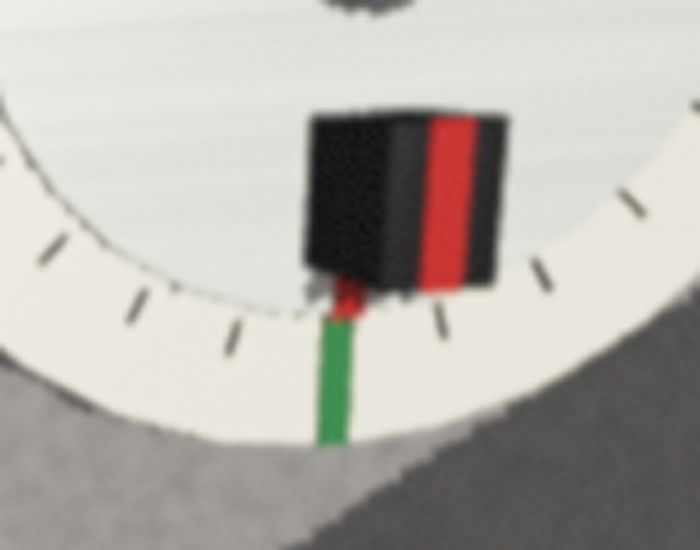

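Crop: red mark at (348,300) and green line top at (337,320), aligned to within about a degree. I'll take one more measurement with the camera straight above, to remove the parallax.

```bash
python3 - <<'E'
from m import *
s=bot.state(); r=bot.read_camera("wrist"); T=np.array(r["T_tool_cam"]); print(T.round(3)); K=np.array(r["camera_matrix"]); print(K.round(1))
R=cv2.Rodrigues(np.array(s["orientation"],float))[0]; Rc=R@T[:3,:3]
# TCP position so that the mark's line of sight lies in the vertical plane through the dial radius: camera centre over that plane
th=np.radians(74); camp=np.array(s["eef_pos"])+R@T[:3,3]; rr=np.array([np.cos(th),np.sin(th)]);t=np.array([-rr[1],rr[0]])
v=camp[:2]-D; print("cam rel dial radial",v@rr,"tang",v@t,"z",camp[2])
w=R.T@np.r_[-(v@t)*t,0]; print("shift tool to null tang",w.round(4)); print("eef",np.array(s["eef_pos"])+R@w, "optical axis",Rc[:,2])
d=np.load("w5.npz");im,K,E=d["im"],d["K"],d["E"]
for nm,uv,z in(("mark",(376+347.5/5,112+318/5),.036),("gtop",(376+337/5,112+321/5),.03),("gbot",(376+332/5,112+443/5),.03)):
    p=ray(uv,K,E,z)[:2]-D; print(nm,np.hypot(*p),np.degrees(np.arctan2(p[1],p[0])))
E
```

```text
[[-0.    -0.962 -0.272  0.069]
 [ 1.    -0.001  0.     0.   ]
 [-0.001 -0.272  0.962 -0.142]
 [ 0.     0.     0.     1.   ]]
[[282.    0.  315.5]
 [  0.  282.  201.8]
 [  0.    0.    1. ]]
cam rel dial radial 0.011831408609810516 tang -0.10716017822741541 z 0.27569719307476137
shift tool to null tang [0.0093 0.1068 0.0006]
eef [0.61465238 0.27910377 0.13329666] optical axis [ 0.09091795  0.25320975 -0.96312966]
mark 0.06727293941167027 73.58978537288267
gtop 0.0690063130664818 74.31815554665488
gbot 0.09159250841873288 74.16743665904106
```

>>> move_arm(
  commands=[
    [[0,0,0],[0.003,0.036,0],0],
    [[0,0,0],[0.003,0.036,0],0],
    [[0,0,0],[0.003,0.035,0],0],
    [[0,0,0],[0,0,0],0],
    [[0,0,0],[0,0,0],0],
  ],
)

```text
clock: 5.6
eef_pos: [0.6149, 0.2797, 0.1353]
orientation: [1.78, -2.585, -0.001]
wrist_force: [-0.1, -0.8, 0.5]
opening: -0.0002
grip_force: 0.0
```

```bash
python3 - <<'E'
from m import *
rel(); im,K,E=measure("wrist","w6")
hsv=cv2.cvtColor(im,cv2.COLOR_RGB2HSV)
# hub centre in this picture, for a common origin
u=proj([*D,.042],K,E); print(u)
x,y=u.astype(int); b=30; w=im[max(y-b,0):y+b,x-b:x+b]; 
m=((cv2.cvtColor(w,cv2.COLOR_RGB2HSV)[...,2]<130)*255).astype(np.uint8); N,l,st,c=cv2.connectedComponentsWithStats(m)
for i in range(1,N):
    if st[i,4]>100: q=c[i]+[x-b,max(y-b,0)]; print("hub",q,st[i],ray(q,K,E,.042))
u=proj([*(D+.06*np.array([.27,.96])),.036],K,E).astype(int)
x0,y0=u-[60,60]; print(x0,y0); save(cv2.resize(im[y0:y0+110,x0:x0+120],None,fx=5,fy=5,interpolation=2),"pics/w6c.png")
E
```

```text
tool-frame pos rel. dial [-0.0804  0.0014 -0.0855] yaw-180 69.1 F [-0.1 -0.8  0.5]
wrist red 0.036 [317.7 166.9] 335 r 0.0491 ang 73.7
wrist red 0.066 [317.7 166.9] 335 r 0.0445 ang 73.7
wrist green 0.03 [320.7 199.4] 118 r 0.0799 ang 74.0
[312.9680266  106.50903939]
hub [314.17704918 108.96939891] [ 16  16  34  36 915] [0.5870689  0.20607294 0.042     ]
259 119
```

View pics/w6c.png

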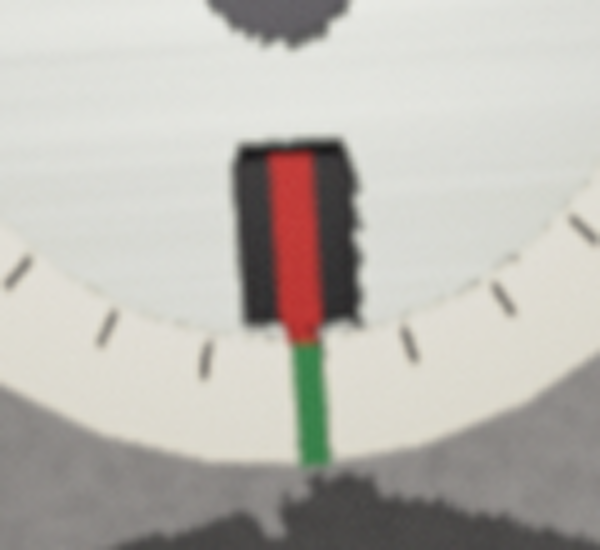

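The straight-down view shows the red stripe and mark ending at crop (304,338) and the green line starting at (307,345). They are collinear to within about 0.4°, so the dial is set. Next, the white box's button.

>>> move_arm(
  commands=[
    [[0,0,0],[0.045,-0.0055,-0.002],0],
    [[0,0,0],[0.045,-0.0055,-0.002],0],
    [[0,0,0],[0.045,-0.0055,-0.002],0],
    [[0,0,0],[0.045,-0.0055,-0.002],0],
    [[0,0,0],[0.045,-0.0055,-0.002],0],
    [[0,0,0],[0.045,-0.0055,-0.002],0],
    [[0,0,0],[0.045,-0.0055,-0.002],0],
    [[0,0,0],[0.045,-0.0055,-0.002],0],
    [[0,0,0],[0.045,-0.0055,-0.002],0],
    [[0,0,0],[0.045,-0.0055,-0.002],0],
  ],
)

```text
clock: 6.65
eef_pos: [0.5084, -0.163, 0.1564]
orientation: [-1.778, 2.589, -0.003]
wrist_force: [0.7, -0.2, -0.6]
opening: -0.0003
grip_force: 0.0
```

>>> move_arm(
  commands=[
    [[0,0,0],[0,0,0],0],
    [[0,0,0],[0,0,0],0],
    [[0,0,0],[0,0,0],0],
  ],
)

```text
clock: 6.95
eef_pos: [0.5086, -0.1597, 0.1559]
orientation: [-1.78, 2.588, 0.0]
wrist_force: [-0.7, -0.4, 0.0]
opening: -0.0001
grip_force: 0.0
```

```bash
python3 - <<'E'
from h import *
togo([.503,-.175,.075],249)
im,K,E=cam("wrist"); save(im,"pics/w7.png")
for c,s in blobs(im,(40,80,40),(85,255,255),60): print(c,s,[ray(c,K,E,z).round(4)[:2].tolist() for z in(.05,.055,.06)])
E
```

```text
pos [ 0.5086 -0.1597  0.1559] yaw -110.9 F [-0.7 -0.4  0. ] t 6.95 shift tool [ 0.0163 -0.0003  0.0808] turn z 0.001 tilt [-0. -0. -1.]
[313.9, 187.1] [291, 165, 46, 46, 1659] [[0.505, -0.1713], [0.5046, -0.1724], [0.5042, -0.1735]]
[481.7, 206.9] [459, 187, 47, 41, 1529] [[0.3678, -0.0988], [0.3701, -0.1013], [0.3724, -0.1038]]
[155.4, 228.1] [132, 207, 48, 43, 1577] [[0.6581, -0.1878], [0.6546, -0.1885], [0.6511, -0.1893]]
```

View pics/w7.png

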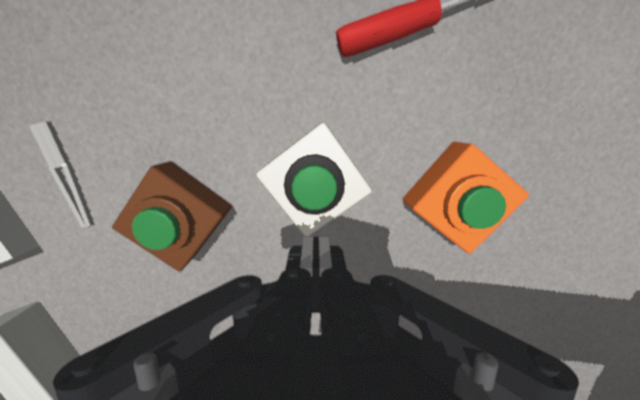

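The white box's button is at (314,187), well centred. The brown (155,228) and orange (482,207) boxes stay clear of the fingers.

>>> move_arm(
  commands=[
    [[0,0,0],[0.014,-0.001,0.04],0],
    [[0,0,0],[0,0,0.04],0],
    [[0,0,0],[0,0,0.01],0],
    [[0,0,0],[0,0,0],0],
    [[0,0,0],[0,0,0],0],
  ],
)

```text
clock: 7.5
eef_pos: [0.5051, -0.173, 0.0672]
orientation: [-1.782, 2.586, -0.002]
wrist_force: [-0.4, -1.1, 0.4]
opening: 0.0001
grip_force: 0.0
```

>>> move_arm(
  commands=[
    [[0,0,0],[0,0,0.003],0],
    [[0,0,0],[0,0,0.003],0],
    [[0,0,0],[0,0,0.002],0],
    [[0,0,0],[0,0,0],0],
    [[0,0,0],[0,0,0],0],
  ],
)

```text
clock: 8.0
eef_pos: [0.5052, -0.1739, 0.0587]
orientation: [-1.78, 2.587, -0.003]
wrist_force: [2.3, 0.1, 2.6]
opening: 0.0001
grip_force: 1.3
```

>>> move_arm(
  commands=[
    [[0,0,0],[0,0,0.002],0],
    [[0,0,0],[0,0,0.002],0],
    [[0,0,0],[0,0,0],0],
    [[0,0,0],[0,0,0],0],
  ],
)

```text
clock: 8.4
eef_pos: [0.5052, -0.1739, 0.0558]
orientation: [-1.78, 2.587, -0.004]
wrist_force: [-0.3, 1.6, 14.9]
opening: 0.0
grip_force: 7.4
```

>>> move_arm(
  commands=[
    [[0,0,0],[0,0,0.002],0],
    [[0,0,0],[0,0,0.001],0],
    [[0,0,0],[0,0,0],0],
    [[0,0,0],[0,0,0],0],
  ],
)

```text
clock: 8.8
eef_pos: [0.5054, -0.1739, 0.0554]
orientation: [-1.78, 2.586, -0.006]
wrist_force: [-7.2, 4.2, 35.0]
opening: 0.0003
grip_force: 17.3
```

Bottomed out: the height stalled at 0.0555 m and the force rose to 35 N. Releasing.

>>> move_arm(
  commands=[
    [[0,0,0],[0,0,-0.005],0],
    [[0,0,0],[0,0,-0.01],0],
    [[0,0,0],[0,0,-0.03],0],
    [[0,0,0],[0,0,-0.04],0],
    [[0,0,0],[0,0,-0.04],0],
    [[0,0,0],[0,0,0],0],
    [[0,0,0],[0,0,0],0],
  ],
)

```text
clock: 9.5
eef_pos: [0.5038, -0.1735, 0.1762]
orientation: [1.78, -2.588, 0.0]
wrist_force: [0.7, -0.2, 0.0]
opening: 0.0
grip_force: 0.0
```

```bash
python3 - <<'E'
from m import *
togo([.5,-.17,.17],249); measure("scene","s8"); im,K,E=measure("top","t8")
save(cv2.resize(im[110:300,160:460],None,fx=2.6,fy=2.6,interpolation=2),"pics/t8c.png")
E
```

```text
pos [ 0.5038 -0.1735  0.1762] yaw -111.0 F [ 0.7 -0.2  0. ] t 9.5 shift tool [-0.0019  0.0048  0.0062] turn z 0.001 tilt [ 0. -0. -1.]
scene red 0.036 [419.2 261.3] 39 r 0.0463 ang 95.2
scene red 0.066 [419.2 261.3] 39 r 0.0457 ang 75.6
scene red 0.036 [422.7 271.7] 9 r 0.063 ang 74.6
scene red 0.066 [422.7 271.7] 9 r 0.0663 ang 61.6
scene green 0.03 [429.2 277.6] 21 r 0.0816 ang 75.0
top red 0.036 [248.2 187.6] 30 r 0.048 ang 71.0
top red 0.066 [248.2 187.6] 30 r 0.042 ang 73.0
```

View pics/t8c.png

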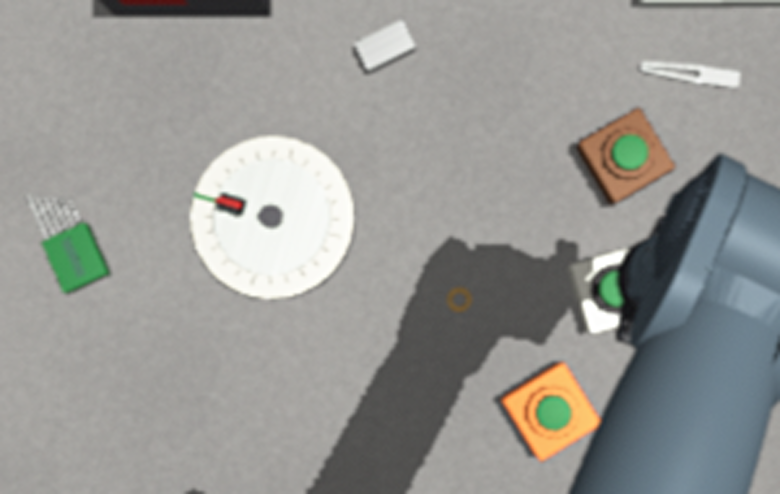

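The top crop shows the red mark (230,203) in line with the green line (204,197), the bystanders undisturbed and the arm clear. Handing in.

```bash
python3 -c "
from cell import bot
print(bot.sign_off())"
```

```text
the job is handed in; nothing more can be done
None
```

The dial is set, with its red mark in line with the green line to within about half a degree; the white box's green button was then pressed to its stop and released, and the job was handed in at about 9.6 s (no verdict shown).

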